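# Slide the glass plate over the stage's edge and lay it on the staining bars

## Robot

A 6-joint arm with a two-finger parallel gripper is mounted at the origin on the work surface. World frame = base frame: x ahead of the robot, y to its left, z up, the work surface at z = 0. Lengths are in mm, angles in rad, forces in N, time in s.
With the tool pointing down it reaches from about 350 to 975 mm from the base axis. Payload 7.1 kg.
Tool frame: the origin (TCP) lies between the finger pads; the fingertips stand 14 mm ahead of it and the grasp point (between the pads) lies 5 mm behind it (ctrl.tcp_to_tips is the distance from the TCP to the fingertips, in mm); z points along the fingers, y is the line along which they close (so a half turn about z gives the same grasp; the last joint's range is limited). The gripper opens to 88 mm and grips with 3 to 60 N. Pads are 20 mm wide; open, the fingers measure 115 mm over their backs; the gripper's body (75 mm by 178 mm) begins 61 mm behind the grasp point.
Start: joints at [-0.019, 0.423, 1.63, -0, 1.089, -0.019], TCP at [624.984, 0.026, 236.675] pointing down, gripper open.
Joint ranges: [-3, 3], [-0.9, 2.11], [0.09, 2.58], [-1.31, 4.45], [0.11, 2.69], [-2.54, 2.54]. Speed limits (rad/s): [2.39, 2.39, 3.01, 3.14, 3.14, 3.14].

## Interface

Orientations are given as a rotation vector (axis times angle).
In Python, from workcell import ctrl gives the robot as it stands.
- The arm moves only by the tool apply_moves, never from a script. Its argument "series" is a list that holds one entry, the list of rows, each a list of 7 numbers: the shift along the tool's x, y, z in cm, then the turn, a rotation vector about the tool's x, y, z in degrees, then the opening, from 0 (shut) to 1 (fully open). A call has 1 to 12 rows; each row shifts and turns the commanded pose from where the row before left it, along the tool's axes as they then stand; what a row does not reach is not made up. A row lasts 1/10 s, in which the tool goes at most 50 mm and 8.59 degrees, less where a joint would pass 70% of its speed; a pose out of reach is approached as far as the arm can. A call with a gripper value outside its range is refused whole. The fingers move at their own pace and stop on an object; the grip force is fixed at half the most. Time passes only in rows, so rows that do not move let the fingers close. It gives the time, the measured TCP pose, the force and the opening at its end, in the units of the state.
- ctrl.get_obs(): the state, without advancing time (a new reading comes with each control period).
- ctrl.get_image(name): name is "scene" or "side" or "wrist"; returns a dict with "img" (480x640x3 uint8, blue, green, red), "K" (3x3 intrinsics, pixels), "dist" ([k1, k2, p1, p2, k3] as OpenCV has them; the pictures are not rectified), "cam_to_world" (4x4, takes a point from camera to world coordinates). Camera axes: x right, y down, z forward; pixel columns grow to the right and rows downward; lengths in mm; the calibration is good to about 2 mm. A picture is of the moment at which its call begins. There is no depth.
- ctrl.close_job(): hands the job in, once; it reports no verdict.
The state is a dict: "t": time; "qpos": joint angles; "qvel": joint speeds; "joint_torque": joint torques, N m; "ee_pos": TCP position; "orientation": TCP orientation; "ft_force": force on the tool from outside, world axes, zero at the start; "moment": the same for the moment, N m; "width": finger opening in mm.
Only numpy, scipy, OpenCV 4.12 (cv2) and the standard library are available. Lean on these libraries where they do the work, as an engineer would, in place of code of your own. Each camera call takes 0.05 s, during which the arm holds its last target. There are 200 camera calls.

## Task

The glass plate lying in the railed channel of the grey stage is too thin to pick up where it is: press on it lightly, slide it out over the stage's open end until about a third of it overhangs, and let go; then take it by the overhanging end and lay it gently, without dropping it, flat, centred and square, across the two steel bars of the black tray. The stage's slant and the bars' height are set differently each time, so go by feel: never press the glass hard against the stage or the tray. Keep it nearly level throughout, and leave the tube rack, the jar and the bottle as they stand.

Things in the scene. Friction and masses are not known exactly. Their poses are not given: they have to be found in the camera images.
- plate_center (a point): Centre (half-way up) of the loose glass plate, 120 mm long (its x axis), 50 mm wide (y), 3 mm thick (z up), about 45 g. It starts flat on the stage's deck, slanting with it, long axis along the channel, 2 to 18 mm from the back wall. A finger pressing on it from above with 3 to 5 N drags it along. Over 10 N against stage or tray cracks it; with half its length over the edge it tips.
- stage_edge (a point): Point of the stage's fixed foot where the middle of the open end's edge would lie were the deck level: 60 mm above the table; the true edge is up to 7 mm higher or lower. Its x axis points level from the open end into the channel, z up. The deck spans x = 0 to 160 mm and is 56 mm wide between its rails. No lip at this end; free air before it down to the table.
- stage: Fixed grey foot, 170 mm long (x), 86 mm wide (y); origin in the middle of its underside, open end to -x. On a cross pin 46 mm up it carries a rigid deck, stiffly set at some slant, up to 0.08 rad with either end high (differs each time), top face 14 mm over the pin. Rails 15 mm wide at the sides and a 10 mm back wall (at +x) stand 8 mm above the deck.
- bars_mid (a point): Point of the fixed tray, midway between the two steel bars, 60 mm above the table. The bars' flat tops are level but set stiffly up to 20 mm above or below this (differs each time). They run along y, middles at x = -25 and +25 mm. The plate's long axis is to lie along x (either end first), its centre over this point, overhanging each bar by about 30 mm.
- bartray: Fixed black tray, 200 mm (x) by 170 mm (y), rim 18 mm high; origin in the middle of its underside. It carries two steel bars, each 8 mm wide and high and 150 mm long, on 8 mm square telescopic posts at y = -71 and +71 mm.
- tube_rack: Bystander: loose white rack with capped tubes, 104 x 240 mm, 129 mm high over the tubes; origin in the middle of its underside.
- jar: Bystander: amber jar, 40 mm across, 55 mm high, between stage and tray; origin in the middle of its underside.
- bottle: Bystander: white bottle, 60 mm across, 150 mm high; origin in the middle of its underside.
Mind the look-alikes: they are no part of the job. There is more than one size of the part that bears plate_center; the job needs the smaller. There is more than one size of the stage; the one meant has the size given above.

How it is judged (in metres and radians):
On the way, in this order (a step that is already met when the one before it is completed fails the run):
1. the plate rests on the stage untouched by the fingers and overhangs the open end by 25 to 55 mm (x of plate_center in the frame of stage_edge between 0.005 and 0.035 m and angle between plate_center's own z axis and vertical below 0.11 rad and contact force between plate and stage above 0.1 N and contact force between plate and the fingers below 0.1 N), for 0.2 s.
2. the plate is held in the fingers clear of the stage (z of plate_center in the frame of stage_edge above 0.03 m and contact force between plate and the fingers above 0.5 N and contact force between plate and stage below 0.1 N), for 0.2 s.
At the end, for the whole second after the job is handed in: The plate rests flat on both bars (tilt under 0.04 rad, 22.5 mm below to 25.5 mm above bars_mid), its centre within 12 mm of the middle between the bars either way, its long axis within 0.14 rad (8 degrees) of square to the bars, at rest, borne by the tray's bars and let go (x of plate_center in the frame of bars_mid between -0.012 and 0.012 m and y of plate_center in the frame of bars_mid between -0.012 and 0.012 m and z of plate_center in the frame of bars_mid between -0.0225 and 0.0255 m and angle between plate_center's own z axis and vertical below 0.04 rad and angle between the x axis of plate_center and the x axis of bars_mid, either way round below 0.14 rad and linear speed of plate below 0.01 m/s and contact force between plate and bartray above 0.1 N); the robot touches nothing.
It fails at once if the glass is pressed against the stage with more than 10 N (contact force between plate and stage above 10 N).
It fails at once if the glass is pressed against the tray or its bars with more than 10 N (contact force between plate and bartray above 10 N).
It fails at once if the plate is dropped onto the tray (let go more than about 3 mm above the bars) (horizontal distance between plate_center and bars_mid below 0.1 m and linear speed of plate above 0.22 m/s and contact force between plate and the fingers below 0.05 N).
It fails at once if the plate is tipped by more than 0.17 rad (10 degrees) (angle between plate_center's own z axis and vertical above 0.17 rad).
It fails at once if the tube rack, the jar or the bottle is moved by more than 15 mm (distance of any of tube_rack, jar, bottle from where it was at the start of the episode above 0.015 m).
It also fails if it takes over 72 s, if anything falls off the work surface, if the arm or the gripper's body presses on something with over 40 N, if the wrist force passes 120 N, or if a joint passes its speed limit or range.

## Working session

There is one attempt and no reset: what is moved stays moved. The work goes in short steps, Python scripts to look and compute and a tool call to move; the robot and the scene stay as the last step left them, time stands still between calls to the robot, and variables do not carry over. Pictures are saved under pics/ and viewed, on a budget of 10 in all, crops included, one or two more only if the job needs it, and the job is handed in when it is done.

Besides the shell and the picture viewer there is one more tool, called after "Emit:" in YAML: its name, and indented under it one key for each argument. apply_moves: Moves the arm, as the interface text tells. Its arguments: {"type":"object","properties":{"series":{"type":"array","items":{"type":"array","items":{"type":"array","items":{"type":"number"}}}}},"required":["series"]}

```bash
mkdir -p pics; ls; cat > h.py <<'E'
import numpy as np, cv2
from workcell import ctrl
def grab(n,f):
    d=ctrl.get_image(n); cv2.imwrite('pics/'+f+'.png',d['img'])
    np.savez('pics/'+f+'.npz',K=d['K'],dist=d['dist'],T=d['cam_to_world']); return d
def back(f,pts,z):
    d=np.load('pics/'+f+'.npz'); T=d['T']
    u=cv2.undistortPoints(np.array(pts,float).reshape(-1,1,2),d['K'],np.array(d['dist'],float)).reshape(-1,2)
    r=np.c_[u,np.ones(len(u))]@T[:3,:3].T; z=np.broadcast_to(z,len(u))
    return T[:3,3]+r*((z-T[2,3])/r[:,2])[:,None]
def proj(f,P):
    d=np.load('pics/'+f+'.npz'); T=np.linalg.inv(d['T'])
    return cv2.projectPoints(np.array(P,float).reshape(-1,1,3),cv2.Rodrigues(T[:3,:3])[0],T[:3,3],d['K'],np.array(d['dist'],float))[0].reshape(-1,2)
E
python3 - <<'E'
from h import *
for n in('scene','side'):
    d=grab(n,n+'0'); print(d['K'].tolist() if hasattr(d['K'],'tolist') else d['K'],d['dist'],np.round(d['cam_to_world'],3))
o=ctrl.get_obs(); print({k:np.round(v,3) for k,v in o.items()},ctrl.tcp_to_tips)
E
```

```text
pics
[[588.7916250574045, 0.0, 315.3438114874899], [0.0, 588.7916250574045, 234.6826014039204], [0.0, 0.0, 1.0]] [-0.00529209  0.          0.          0.          0.        ] [[-7.800000e-02  7.890000e-01 -6.090000e-01  1.369717e+03]
 [ 9.970000e-01  7.300000e-02 -3.400000e-02  3.830900e+01]
 [ 1.700000e-02 -6.100000e-01 -7.930000e-01  1.162192e+03]
 [ 0.000000e+00  0.000000e+00  0.000000e+00  1.000000e+00]]
[[577.7313670159614, 0.0, 321.8522302524397], [0.0, 577.7313670159614, 237.90433288920417], [0.0, 0.0, 1.0]] [-0.07808018  0.          0.          0.          0.        ] [[-9.77000e-01 -1.58000e-01  1.43000e-01  3.71699e+02]
 [-2.13000e-01  7.28000e-01 -6.51000e-01  7.51318e+02]
 [-1.00000e-03 -6.67000e-01 -7.45000e-01  9.95753e+02]
 [ 0.00000e+00  0.00000e+00  0.00000e+00  1.00000e+00]]
{'t': np.float64(0.1), 'qpos': array([-0.019,  0.424,  1.631, -0.   ,  1.089, -0.019]), 'qvel': array([-0.   , -0.002, -0.001,  0.   , -0.   ,  0.   ]), 'joint_torque': array([ 1.0000e-03, -5.4562e+01, -2.7432e+01,  6.5000e-02,  1.9000e-02,
        0.0000e+00]), 'ee_pos': array([6.24523e+02, 9.00000e-03, 2.35987e+02]), 'orientation': array([-2.221e+00, -2.221e+00,  1.000e-03]), 'ft_force': array([ 0.91 ,  0.799, -0.595]), 'moment': array([0.036, 0.029, 0.028]), 'width': np.float64(87.827)} 14.0
```

View pics/scene0.png

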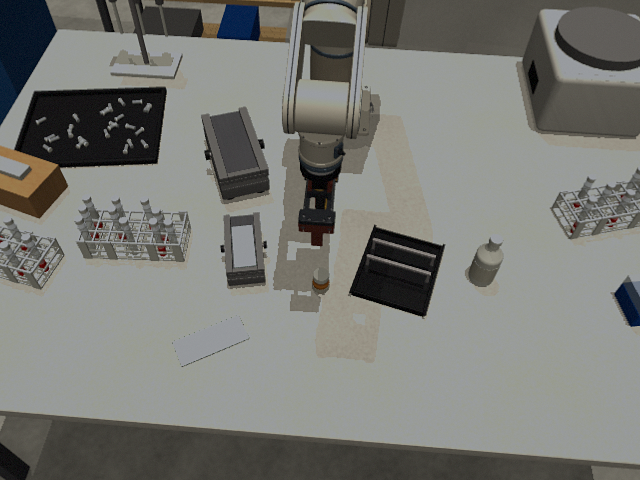

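View pics/side0.png

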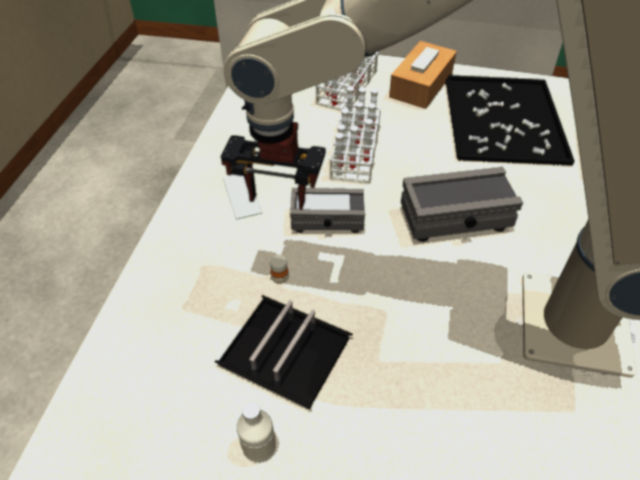

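The scene shows the small stage with its plate at about (244,248), the tray at (398,270), the jar at (320,280) and the bottle at (485,263). The bigger stage and the loose larger plate are decoys. Next I'll enlarge the crops.

```bash
python3 - <<'E'
from h import *
a=cv2.imread('pics/scene0.png');b=cv2.imread('pics/side0.png')
f=lambda im,x,y,w,h:cv2.resize(im[y:y+h,x:x+w],(400,300),interpolation=cv2.INTER_CUBIC)
m=np.vstack([np.hstack([f(a,195,205,100,75+0),f(a,345,220,120,90)]),np.hstack([f(b,280,170,100,75),f(b,210,290,160,120)])])
# scene stage crop shifted: x195,y215
m[:300,:400]=f(a,190,207,112,84)
cv2.imwrite('pics/crop1.png',m)
print(back('scene0',[[244,248],[398,270],[320,286],[485,280],[134,240]],[60,60,0,0,0]))
print(back('side0',[[328,203],[285,335],[279,278],[257,450]],[60,60,0,0]))
E
```

```text
[[ 576.82463869 -170.99028307   60.        ]
 [ 606.36612187  184.8909029    60.        ]
 [ 626.49802407   10.61176416    0.        ]
 [ 574.92836501  398.4095279     0.        ]
 [ 534.06849969 -454.84395607    0.        ]]
[[ 5.60241193e+02 -1.74595344e+02  6.00000000e+01]
 [ 5.66729894e+02  1.89407461e+02  6.00000000e+01]
 [ 6.28891312e+02  1.55031287e+01 -1.13686838e-13]
 [ 5.67404388e+02  3.93756379e+02  0.00000000e+00]]
```

View pics/crop1.png

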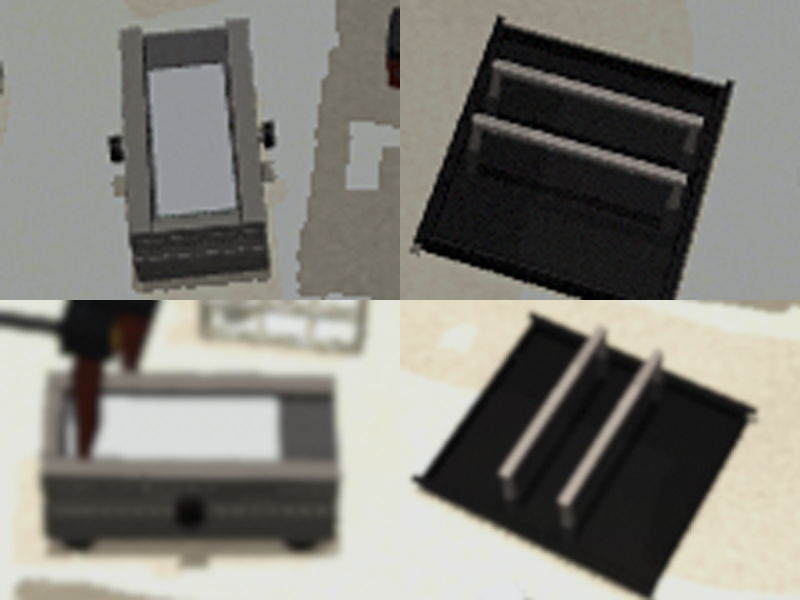

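```bash
cat >> h.py <<'E'
def tri(f1,p1,f2,p2):
    out=[]
    for a,b in zip(p1,p2):
        L=[]
        for f,p in((f1,a),(f2,b)):
            c=back(f,[p],0)[0]; e=back(f,[p],100)[0]; L.append((c,(e-c)/np.linalg.norm(e-c)))
        A=sum(np.eye(3)-np.outer(d,d) for c,d in L); v=sum((np.eye(3)-np.outer(d,d))@c for c,d in L)
        X=np.linalg.solve(A,v); out.append(list(X)+[np.linalg.norm((np.eye(3)-np.outer(L[0][1],L[0][1]))@(X-L[0][0]))])
    return np.array(out)
E
python3 - <<'E'
from h import *
np.set_printoptions(precision=1,suppress=True)
s=lambda P,o,k:np.array(P)/k+np.array(o)
st=s([[119,30],[249,19],[265,220],[132,232]],(190,207),400/112)
S=back('scene0',st,68);print(S,S.mean(0))
A=s([[95,63],[302,120],[74,118],[286,180]],(345,220),400/120)
B=s([[257,55],[167,205],[203,33],[107,178]],(210,290),2.5)
print(tri('scene0',A,'side0',B))
p=tri('scene0',A,'side0',B)[:,:3]; print(p.mean(0))
tr=s([[100,17],[332,82],[17,250]],(345,220),400/120); print(back('scene0',tr,18))
tb=s([[131,17],[355,112],[17,180],[250,295]],(210,290),2.5);T=back('side0',tb,18); print(T,T.mean(0))
E
```

```text
[[ 491.1 -233.5   68. ]
 [ 473.5 -148.    68. ]
 [ 635.2 -115.8   68. ]
 [ 651.6 -197.2   68. ]] [ 562.9 -173.6   68. ]
[[526.1 128.2  63.2   0.9]
 [561.1 270.7  63.1   0.7]
 [572.9 114.9  60.2   0.9]
 [610.5 257.9  60.8   1. ]]
[567.6 192.9  61.8]
[[447.  134.2  18. ]
 [492.2 304.3  18. ]
 [656.   81.1  18. ]]
[[645.2  84.1  18. ]
 [446.  135.5  18. ]
 [687.8 251.1  18. ]
 [492.2 304.4  18. ]] [567.8 193.8  18. ]
```

Emit:
apply_moves:
  series:
    - [[-4.3,-1.5,-1.5,0,0,0,0],[-4.3,-1.5,-1.5,0,0,0,0],[-4.3,-1.5,-1.5,0,0,0,0],[-4.3,-1.5,-1.5,0,0,0,0],[0,0,0,0,0,8.5,0],[0,0,0,0,0,8.5,0],[0,0,0,0,0,8.5,0],[0,0,0,0,0,8.5,0],[0,0,0,0,0,8.5,0],[0,0,0,0,0,8.5,0],[0,0,0,0,0,8.5,0],[0,0,0,0,0,8.5,0]]

```text
t: 1.3
ee_pos: [564.7, -171.9, 296.2]
orientation: [-3.085, -0.59, 0.001]
ft_force: [0.0, 0.0, 0.4]
width: 0.5
```

Emit:
apply_moves:
  series:
    - [[0,0,0,0,0,8.5,0],[0,0,0,0,0,1.5,0],[0,0,0,0,0,0,0],[0,0,0,0,0,0,0]]

```text
t: 1.7
ee_pos: [564.9, -171.9, 296.5]
orientation: [-3.124, -0.333, 0.0]
ft_force: [-0.8, 0.7, 0.4]
width: 0.4
```

```bash
python3 - <<'E'
from h import *
d=grab('wrist','w1'); print(np.round(d['cam_to_world'],3))
E
```

```text
[[ 2.10000e-01 -9.44000e-01 -2.53000e-01  6.32923e+02]
 [-9.78000e-01 -2.03000e-01 -5.40000e-02 -1.56672e+02]
 [ 0.00000e+00  2.59000e-01 -9.66000e-01  4.45107e+02]
 [ 0.00000e+00  0.00000e+00  0.00000e+00  1.00000e+00]]
```

View pics/w1.png

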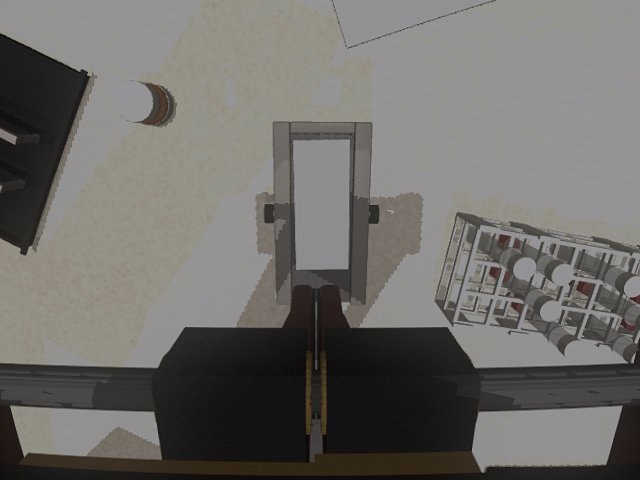

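The stage is seen from above: the back end is at the top (rail corners (273,122) and (372,122)), the open end is near the fingers (277,304), and the plate corners run from (292,139) to (352,270). Now I'll fit pose and slant.

```bash
python3 - <<'E'
from h import *
from scipy.optimize import least_squares
np.set_printoptions(precision=3,suppress=True)
# subpixel plate corners: bright blob
im=cv2.imread('pics/w1.png'); g=im[128:285,284:362].min(2)
c=cv2.findContours((g>140).astype('uint8'),cv2.RETR_EXTERNAL,cv2.CHAIN_APPROX_NONE)[0]
c=max(c,key=cv2.contourArea); b=cv2.boxPoints(cv2.minAreaRect(c))+[284,128]; print(b)
s=lambda P,o,k:np.array(P)/k+np.array(o)
st=s([[119,30],[249,19],[265,220],[132,232]],(190,207),400/112) # openR(y-),openL(y+),backL,backR
w=np.array([[372,122],[273,122],[277,304],[367,304]],float) # backR backL openL openR
pl=np.array([[350,139],[292,139],[295,270],[352,270]],float)
def pts(p,L):
    X,Y,yaw,sl=p[:4]; L=np.array(L,float)
    x=L[:,0]-85; z=14+L[:,2]; xs=np.cos(sl)*x-np.sin(sl)*z; zs=np.sin(sl)*x+np.cos(sl)*z
    return np.c_[X+np.cos(yaw)*xs-np.sin(yaw)*L[:,1],Y+np.sin(yaw)*xs+np.cos(yaw)*L[:,1],46+zs]
def plate(p):
    s,v,a=p[4:7]; q=np.array([[60,-25],[60,25],[-60,25],[-60,-25]])
    return np.c_[s+q[:,0]*np.cos(a)-q[:,1]*np.sin(a),v+q[:,1]*np.cos(a)+q[:,0]*np.sin(a),np.full(4,3)]
R=[[0,-43,8],[0,43,8],[170,43,8],[170,-43,8]]
def f(p,k=(1,1)):
    e1=proj('w1',pts(p,[R[3],R[2],R[1],R[0]]))-w
    e2=proj('w1',pts(p,plate(p)))-pl
    e3=proj('scene0',pts(p,R)+[p[7],p[8],0])-st
    return np.r_[e1.ravel(),e2.ravel(),e3.ravel()*2,(p[3]/.05)*.3, p[7:]/2]
r=least_squares(f,[563,-174,.21,0,88,0,0,0,0]); p=r.x
print(p,'\n',r.fun.reshape(-1)[:24].round(1))
print('std',np.sqrt(np.diag(np.linalg.inv(r.jac.T@r.jac))))
print('edge',pts(p,[[0,0,0],[160,0,0]]),'plate c',pts(p,[[p[4],p[5],3]]))
E
```

```text
[[293.632 140.987]
 [348.977 139.858]
 [351.59  267.906]
 [296.246 269.036]]
[ 562.712 -177.623    0.212    0.032   94.472   -0.247    0.02     0.422
    3.78 ] 
 [ 0.6 -0.3 -0.8 -0.4  0.2  0.3 -0.9  0.3 -0.2  0.3  0.7  1.4  2.  -0.5
 -2.5 -1.5  0.3 -0.3 -1.  -0.7  1.2 -0.3 -1.6  0.7]
std [0.455 0.446 0.004 0.009 0.648 0.638 0.008 0.795 0.696]
edge [[ 479.213 -195.556   57.277]
 [ 635.566 -161.977   62.389]] plate c [[ 571.49  -175.991   63.294]]
```

Emit:
apply_moves:
  series:
    - [[-0.7,0.1,4,0,0,0,0],[-0.7,0.1,4,0,0,0,0],[-0.7,0.1,4,0,0,0,0],[-0.7,0.1,4,0,0,0,0],[0,0.1,3.5,0,0,0,0],[0,0,1,0,0,0,0],[0,0,0,0,0,0,0],[0,0,0,0,0,0,0],[0,0,0,0,0,0,0]]

```text
t: 2.65
ee_pos: [540.1, -183.1, 93.6]
orientation: [3.123, 0.329, 0.005]
ft_force: [-0.4, 0.1, -0.4]
width: 0.4
```

Emit:
apply_moves:
  series:
    - [[0,0,0.5,0,0,0,0],[0,0,0.3,0,0,0,0],[0,0,0.2,0,0,0,0],[0,0,0,0,0,0,0],[0,0,0,0,0,0,0]]

```text
t: 3.15
ee_pos: [538.6, -182.7, 81.6]
orientation: [-3.124, -0.328, 0.0]
ft_force: [0.0, -0.6, 0.7]
width: 0.5
```

Emit:
apply_moves:
  series:
    - [[0,0,0.1,0,0,0,0],[0,0,0.1,0,0,0,0],[0,0,0,0,0,0,0]]

```text
t: 3.45
ee_pos: [538.5, -182.7, 79.5]
orientation: [-3.124, -0.328, 0.0]
ft_force: [0.3, 0.8, 0.9]
width: 0.5
```

Emit:
apply_moves:
  series:
    - [[0,0,0.1,0,0,0,0],[0,0,0,0,0,0,0],[0,0,0,0,0,0,0]]

```text
t: 3.75
ee_pos: [538.6, -182.7, 78.7]
orientation: [-3.124, -0.328, 0.0]
ft_force: [0.1, 0.2, 0.9]
width: 0.8
```

Emit:
apply_moves:
  series:
    - [[0,0,0.06,0,0,0,0],[0,0,0,0,0,0,0]]

```text
t: 3.95
ee_pos: [538.6, -182.7, 78.0]
orientation: [-3.124, -0.328, 0.0]
ft_force: [-0.9, -0.2, 0.4]
width: 0.4
```

Emit:
apply_moves:
  series:
    - [[0,0,0.06,0,0,0,0],[0,0,0,0,0,0,0]]

```text
t: 4.15
ee_pos: [538.6, -182.7, 77.4]
orientation: [-3.124, -0.328, 0.0]
ft_force: [0.4, 0.6, -1.1]
width: 0.5
```

Emit:
apply_moves:
  series:
    - [[0,0,0.06,0,0,0,0],[0,0,0,0,0,0,0]]

```text
t: 4.35
ee_pos: [538.7, -182.7, 77.0]
orientation: [3.124, 0.328, 0.0]
ft_force: [-0.3, 0.1, 2.4]
width: 0.3
```

Emit:
apply_moves:
  series:
    - [[0,0,0.02,0,0,0,0],[0,0,0,0,0,0,0]]

```text
t: 4.55
ee_pos: [538.7, -182.7, 77.0]
orientation: [3.124, 0.328, 0.0]
ft_force: [-1.2, 0.0, 5.7]
width: 0.7
```

Emit:
apply_moves:
  series:
    - [[0,0,0,0,0,0,0]]

```text
t: 4.65
ee_pos: [538.7, -182.7, 77.0]
orientation: [3.124, 0.328, 0.0]
ft_force: [-1.9, 0.5, 5.1]
width: 0.5
```

Emit:
apply_moves:
  series:
    - [[0,0,-0.6,0,0,0,0],[2,0,0,0,0,0,0],[2.7,0,0,0,0,0,0],[0,0,0,0,0,0,0],[0,0,0.1,0,0,0,0],[0,0,0.1,0,0,0,0],[0,0,0,0,0,0,0],[0,0,0,0,0,0,0]]

```text
t: 5.45
ee_pos: [583.9, -173.0, 80.6]
orientation: [-3.124, -0.328, 0.001]
ft_force: [0.4, -0.6, -0.1]
width: 0.2
```

Emit:
apply_moves:
  series:
    - [[0,0,0.05,0,0,0,0],[0,0,0,0,0,0,0]]

```text
t: 5.65
ee_pos: [584.4, -173.0, 80.2]
orientation: [-3.124, -0.328, 0.0]
ft_force: [-0.1, 0.1, -0.2]
width: 0.4
```

Emit:
apply_moves:
  series:
    - [[0,0,0.05,0,0,0,0],[0,0,0,0,0,0,0]]

```text
t: 5.85
ee_pos: [584.6, -172.9, 79.6]
orientation: [-3.124, -0.328, 0.0]
ft_force: [0.7, 0.9, 0.1]
width: 0.5
```

Emit:
apply_moves:
  series:
    - [[0,0,0.04,0,0,0,0],[0,0,0,0,0,0,0]]

```text
t: 6.05
ee_pos: [584.6, -172.9, 79.2]
orientation: [-3.124, -0.328, 0.0]
ft_force: [0.8, -1.0, 0.4]
width: 0.7
```

Emit:
apply_moves:
  series:
    - [[0,0,0.04,0,0,0,0],[0,0,0,0,0,0,0]]

```text
t: 6.25
ee_pos: [584.6, -172.9, 78.8]
orientation: [-3.124, -0.328, 0.0]
ft_force: [-0.3, 0.2, 0.0]
width: 0.9
```

Emit:
apply_moves:
  series:
    - [[0,0,0.03,0,0,0,0],[0,0,0,0,0,0,0]]

```text
t: 6.45
ee_pos: [584.6, -172.9, 78.5]
orientation: [-3.124, -0.328, 0.0]
ft_force: [0.0, 0.7, 0.7]
width: 0.3
```

Emit:
apply_moves:
  series:
    - [[0,0,0.03,0,0,0,0],[0,0,0,0,0,0,0]]

```text
t: 6.65
ee_pos: [584.6, -172.9, 78.2]
orientation: [-3.124, -0.328, 0.0]
ft_force: [0.5, -0.0, 0.3]
width: 0.6
```

Emit:
apply_moves:
  series:
    - [[0,0,0.02,0,0,0,0],[0,0,0,0,0,0,0]]

```text
t: 6.85
ee_pos: [584.6, -172.9, 78.1]
orientation: [-3.124, -0.328, 0.0]
ft_force: [0.1, 0.1, 0.1]
width: 0.4
```

Emit:
apply_moves:
  series:
    - [[0,0,0.03,0,0,0,0],[0,0,0,0,0,0,0]]

```text
t: 7.05
ee_pos: [584.6, -172.9, 77.9]
orientation: [3.124, 0.328, 0.0]
ft_force: [-0.3, 0.6, 1.4]
width: 0.5
```

Emit:
apply_moves:
  series:
    - [[0,0,0.03,0,0,0,0],[0,0,0,0,0,0,0]]

```text
t: 7.25
ee_pos: [584.8, -173.0, 77.9]
orientation: [3.124, 0.328, 0.001]
ft_force: [-1.1, 0.9, 4.4]
width: 0.6
```

Emit:
apply_moves:
  series:
    - [[0,0,0.02,0,0,0,0],[0,0,0,0,0,0,0]]

```text
t: 7.45
ee_pos: [584.8, -173.0, 77.8]
orientation: [3.124, 0.328, 0.001]
ft_force: [-1.4, 0.5, 6.5]
width: 0.3
```

Emit:
apply_moves:
  series:
    - [[-0.3,0,-0.01,0,0,0,0],[-0.3,0,0.005,0,0,0,0],[-0.3,0,0.005,0,0,0,0]]

```text
t: 7.75
ee_pos: [576.3, -175.0, 77.7]
orientation: [3.124, 0.328, 0.002]
ft_force: [1.2, 0.5, 5.2]
width: 0.1
```

Emit:
apply_moves:
  series:
    - [[-0.4,0,0.005,0,0,0,0],[-0.4,0,0.007,0,0,0,0],[-0.4,0,0.007,0,0,0,0]]

```text
t: 8.05
ee_pos: [564.3, -177.5, 77.4]
orientation: [3.124, 0.328, 0.002]
ft_force: [0.7, 0.0, 5.4]
width: 0.7
```

```bash
python3 - <<'E'
from h import *
d=grab('wrist','w2')
print(ctrl.get_obs()['ft_force'])
E
```

```text
[-0.0099532   0.14568999  6.54128839]
```

View pics/w2.png

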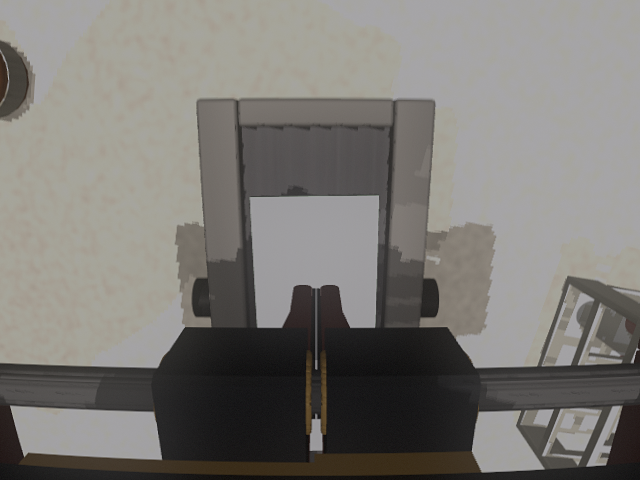

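The plate is being dragged: its rear edge is at row 196 (columns 250 to 379), and the wall's inner edge is at row 125.

```bash
cat >> h.py <<'E'
def deck(f,px,h=3,sl=.018):
    # pixel -> stage coords (s from open edge, lateral)
    s=np.full(len(px),80.)
    for _ in range(5):
        P=back(f,px,60+sl*(s-85)+h); d=P[:,:2]-[562.7,-177.6]; c,n=np.cos(.2125),np.sin(.2125)
        s=85+d[:,0]*c+d[:,1]*n
    return np.c_[s,-d[:,0]*n+d[:,1]*c]
E
python3 - <<'E'
from h import *
print(deck('w2',[[250,196],[379,195]]),deck('w2',[[241,125],[391,125]],8),deck('w1',[[292,139],[350,139],[295,270],[352,270]]))
E
```

```text
[[133.49963141  25.57960295]
 [133.68228821 -24.2110601 ]] [[159.98611637  26.98042896]
 [159.77540115 -26.97712518]] [[154.594979    26.47921636]
 [154.57031675 -24.44512351]
 [ 33.21113961  25.51678755]
 [ 33.14536384 -28.78885178]]
```

Emit:
apply_moves:
  series:
    - [[-0.4,0,-0.005,0,0,0,0],[-0.4,0,0.007,0,0,0,0],[-0.4,0,0.007,0,0,0,0]]

```text
t: 8.4
ee_pos: [552.3, -179.9, 77.2]
orientation: [3.124, 0.328, 0.001]
ft_force: [0.7, 0.0, 5.5]
width: 0.5
```

Emit:
apply_moves:
  series:
    - [[-0.4,0,0.005,0,0,0,0],[-0.4,0,0.007,0,0,0,0],[-0.4,0,0.007,0,0,0,0]]

```text
t: 8.7
ee_pos: [540.5, -182.4, 77.0]
orientation: [3.124, 0.328, 0.001]
ft_force: [1.2, 0.7, 5.1]
width: 0.4
```

Emit:
apply_moves:
  series:
    - [[-0.4,0,0.005,0,0,0,0],[-0.4,0,0.007,0,0,0,0],[-0.4,0,0.007,0,0,0,0]]

```text
t: 9.0
ee_pos: [528.7, -184.9, 76.8]
orientation: [3.124, 0.328, 0.001]
ft_force: [1.5, 1.5, 5.0]
width: 0.8
```

Emit:
apply_moves:
  series:
    - [[-0.4,0,0.005,0,0,0,0],[-0.4,0,0.007,0,0,0,0],[-0.4,0,0.007,0,0,0,0],[-0.3,0,0.004,0,0,0,0],[0,0,0,0,0,0,0]]

```text
t: 9.5
ee_pos: [513.5, -188.0, 76.5]
orientation: [-3.124, -0.328, 0.001]
ft_force: [-0.4, -0.8, 5.7]
width: 0.6
```

Emit:
apply_moves:
  series:
    - [[0,0,-0.5,0,0,0,0],[0,0,-2.5,0,0,0,0],[0,0,-4,0,0,0,0],[-2,0,-3,0,0,0,0.5],[-2,0,-2,0,0,0,1],[-1.9,0,0,0,0,0,1],[0,0,0,0,0,0,1],[0,0,0,0,0,0,1],[0,0,0,0,0,0,1]]

```text
t: 10.4
ee_pos: [456.8, -200.0, 195.9]
orientation: [-3.124, -0.329, 0.001]
ft_force: [-0.2, -0.6, -0.2]
width: 45.2
```

```bash
python3 - <<'E'
from h import *
d=grab('wrist','w3')
E
```

```text
(no output)
```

View pics/w3.png

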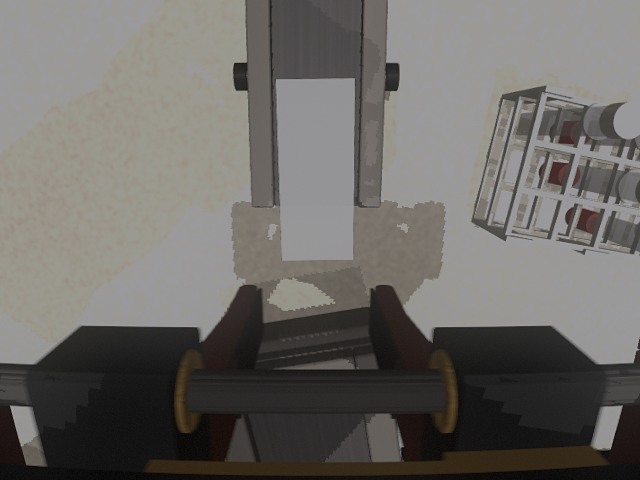

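Plate corners at (277,79), (354,79), (281,260), (353,260); the rails end at row 207. The plate rests overhanging, and the big decoy stage is in view behind it.

```bash
python3 - <<'E'
from h import *
np.set_printoptions(precision=1,suppress=True)
q=deck('w3',[[277,79],[354,79],[281,260],[353,260]]); print(q,q.mean(0)); print(deck('w3',[[252,207],[379,207]],8))
print(back('scene0',[[212,178],[267,168],[213,195],[269,190]],[75,75,0,0]))
o=ctrl.get_obs(); d=o['ee_pos'][:2]-[562.7,-177.6]; c,n=np.cos(.2125),np.sin(.2125); print('tcp s,lat',85+d@[c,n],d@[-n,c])
E
```

```text
[[ 81.3  25.2]
 [ 81.1 -23.4]
 [-38.6  25.5]
 [-38.7 -25. ]] [21.3  0.6]
[[  0.   43.5]
 [ -0.3 -41.1]]
[[ 379.4 -280.9   75. ]
 [ 332.  -148.3   75. ]
 [ 370.7 -289.1    0. ]
 [ 339.6 -145.6    0. ]]
tcp s,lat -23.135888997948314 0.4382352812972605
```

Emit:
apply_moves:
  series:
    - [[0,0,0,0,0,0,1],[0,0,3,0,0,0,1],[0,0,3,0,0,0,1],[-0.1,0,3,0,0,0,1],[0,0,2.5,0,0,0,1],[0,0,0,0,0,0,1],[0,0,0,0,0,0,1]]

```text
t: 11.15
ee_pos: [455.6, -200.2, 81.2]
orientation: [-3.124, -0.329, 0.002]
ft_force: [-0.3, 0.3, 0.8]
width: 87.9
```

Emit:
apply_moves:
  series:
    - [[0,0,1.3,0,0,0,1],[0,0,1.3,0,0,0,1],[0,0,0,0,0,0,1],[0,0,0,0,0,0,1],[0,0,0,0,0,0,0.8],[0,0,0,0,0,0,0.7],[0,0,0,0,0,0,0.65],[0,0,0,0,0,0,0.6],[0,0,0,0,0,0,0.6]]

```text
t: 12.05
ee_pos: [455.6, -200.4, 55.5]
orientation: [3.124, 0.328, 0.0]
ft_force: [-0.4, -0.1, 0.6]
width: 53.7
```

Emit:
apply_moves:
  series:
    - [[0,0,0,0,0,0,0.55],[0,0,0,0,0,0,0.53],[0,0,0,0,0,0,0.5],[0,0,0,0,0,0,0.5],[0,0,0,0,0,0,0.5],[0,0,0,0,0,0,0.5]]

```text
t: 12.65
ee_pos: [455.5, -200.4, 55.4]
orientation: [3.124, 0.328, 0.0]
ft_force: [-1.0, -1.4, -0.7]
width: 49.5
```

Emit:
apply_moves:
  series:
    - [[0,0,0,0,0,0,0.3],[0,0,-0.2,0,0,0,0.3],[0,0,-0.4,0,0,0,0.3],[0,0,-0.8,0,0,0,0.3],[0,0,-1,0,0,0,0.3],[0,0,-1.5,0,0,0,0.3],[0,0,-1.5,0,0,0,0.3],[0,0,-1.5,0,0,0,0.3],[0,0,-1,0,0,0,0.3],[0,0,0,0,0,0,0.3],[0,0,0,0,0,0,0.3],[0,0,0,0,0,0,0.3]]

```text
t: 13.85
ee_pos: [455.1, -200.1, 133.9]
orientation: [-3.124, -0.328, 0.001]
ft_force: [-0.1, -0.4, -0.9]
width: 49.3
```

```bash
python3 - <<'E'
from h import *
grab('wrist','w4'); d=grab('side','s4')
a=cv2.imread('pics/w4.png');b=cv2.imread('pics/s4.png')
u=proj('side0',[[500,-190,140]])[0].astype(int); print(u)
x,y=max(0,min(440,u[0]-100)),max(0,min(330,u[1]-75))
cv2.imwrite('pics/m4.png',np.vstack([cv2.resize(a[:380],(500,297)),cv2.resize(b[y:y+150,x:x+200],(500,297))[:, :]]))
E
```

```text
[356 176]
```

View pics/m4.png

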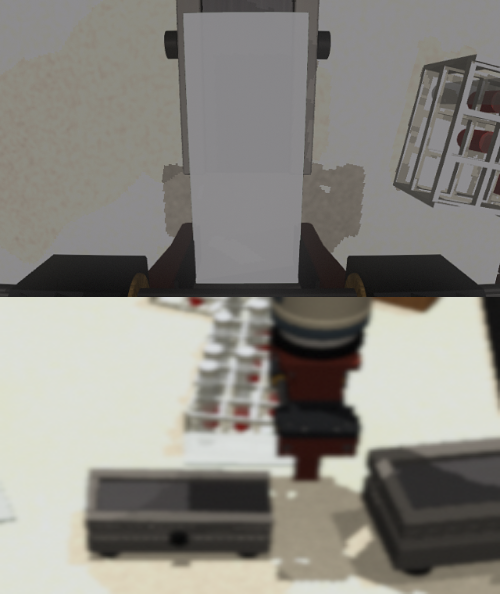

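The plate is held at its near end and appears level, spanning roughly (235,17) to (393,17) at the front in wrist pixels.

```bash
python3 - <<'E'
from h import *
from scipy.optimize import least_squares
from scipy.spatial.transform import Rotation as Ro
o=ctrl.get_obs(); R=Ro.from_rotvec(o['orientation']).as_matrix(); p=o['ee_pos']
im=cv2.imread('pics/w4.png'); 
for r in (30,100,200): print(r,[int(v) for v in im[r,225:260:3].mean(1)],[int(v) for v in im[r,375:402:3].mean(1)])
print([int(v) for v in im[8:30:2,300].mean(1)])
px=np.array([[235.5,16.6],[393,16.6],[249.6,362],[384,360]])
def f(q):
    x,y,z,a,b=q; L=np.array([[60,-25,-1.5],[60,25,-1.5],[-60,-25,-1.5],[-60,25,-1.5]])
    P=Ro.from_euler('zy',[b,a]).apply(L)+[x,y,z]; return proj('w4',P@R.T+p)-px
r=least_squares(lambda q:np.r_[f(q).ravel(),(q[2]+5)/1,(q[0]-45)/1],[45,0,-5,0,0]); print(r.x,f(r.x))
E
```

```text
30 [132, 80, 83, 100, 136, 137, 136, 136, 136, 136, 136, 134] [133, 136, 136, 137, 137, 137, 138, 93, 92]
100 [134, 120, 86, 86, 119, 137, 137, 137, 136, 136, 136, 135] [134, 137, 137, 137, 136, 137, 93, 87, 86]
200 [135, 135, 138, 80, 89, 89, 138, 136, 137, 137, 137, 137] [136, 138, 137, 136, 138, 87, 98, 99, 88]
[67, 67, 67, 64, 136, 135, 136, 135, 135, 136, 135]
[ 4.67845782e+01 -6.59353473e-01 -3.90465149e+00 -1.79091363e-02
 -6.21511211e-03] [[-0.09725014  0.41252551]
 [ 0.2006383  -0.78088568]
 [ 1.19689618  0.01618507]
 [-1.28482323  1.1507899 ]]
```

Emit:
apply_moves:
  series:
    - [[0.42,-1.06,-0.3,0,0,0,0.3],[0.84,-2.12,-0.5,0,0,0,0.3],[1.05,-2.65,-0.5,0,0,0,0.3],[1.05,-2.65,-0.5,0,0,0,0.3],[1.05,-2.65,-0.5,0,0,0,0.3],[1.05,-2.65,-0.5,0,0,0,0.3],[1.05,-2.65,-0.2,0,0,0,0.3],[1.05,-2.65,0,0,0,0,0.3],[1.05,-2.65,0,0,0,0,0.3],[1.05,-2.65,0,0,0,0,0.3],[1.05,-2.65,0,0,0,0,0.3],[1.05,-2.65,0,0,0,0,0.3]]

```text
t: 15.15
ee_pos: [508.4, 116.3, 164.3]
orientation: [-3.124, -0.329, 0.001]
ft_force: [1.1, 0.0, 0.3]
width: 49.3
```

Emit:
apply_moves:
  series:
    - [[1.05,-2.65,0,0,0,0,0.3],[1.05,-2.65,0,0,0,0,0.3],[0.84,-2.12,0,0,0,0,0.3],[0.42,-1.06,0,0,0,0,0.3],[0,0,0,0,0,3,0.3],[0,0,0,0,0,5,0.3],[0,0,0,0,0,5,0.3],[0,0,0,0,0,5,0.3],[0,0,0,0,0,5,0.3],[0,0,0,0,0,3.7,0.3],[0,0,0,0,0,0,0.3],[0,0,0,0,0,0,0.3]]

```text
t: 16.35
ee_pos: [523.8, 204.2, 164.2]
orientation: [3.116, -0.399, -0.001]
ft_force: [0.1, -0.2, 0.7]
width: 49.4
```

```bash
python3 - <<'E'
from h import *
grab('wrist','w5'); grab('side','s5'); print(ctrl.get_obs()['ee_pos'])
a=cv2.imread('pics/w5.png');b=cv2.imread('pics/s5.png')
cv2.imwrite('pics/m5.png',np.hstack([a[:380],cv2.resize(b[210:410,200:360],(160*19//10,380))])[:, :944]); 
m=cv2.imread('pics/m5.png'); cv2.imwrite('pics/m5.png',cv2.resize(m,(800,int(m.shape[0]*800/m.shape[1]))));print(m.shape)
E
```

```text
[523.90890575 204.28641684 164.3292761 ]
(380, 944, 3)
```

View pics/m5.png

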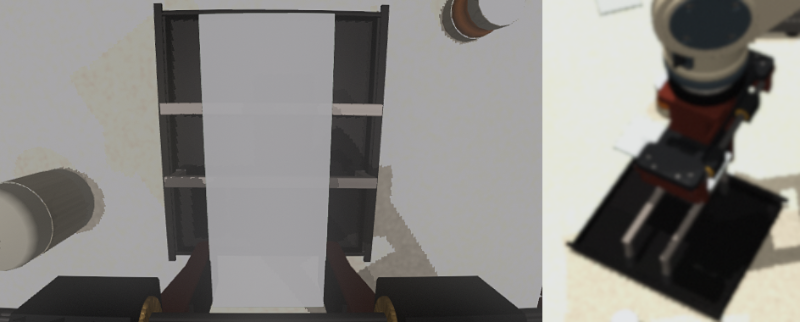

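The plate is above the tray; the bars show at rows of about 129 and 216 (columns 189 to 452 and 192 to 446) in full-size pixels.

```bash
python3 - <<'E'
from h import *
np.set_printoptions(precision=1,suppress=True)
b=[[189,128.5],[452,129.8],[192,216],[446,216]]
for z in(60,62,64):
    q=back('w5',b,z); print(z,q[:,:2].ravel(),'c',q.mean(0)[:2],'len',np.linalg.norm(q[0]-q[1]),np.linalg.norm(q[2]-q[3]),'sep',np.linalg.norm(q[:2].mean(0)-q[2:].mean(0)),'yaw',np.arctan2(*(q[:2].mean(0)-q[2:].mean(0))[1::-1]),np.arctan2(*-(q[1]-q[0])[:2])*-1)
    print(z, (q[1]-q[0])[:2],(q[3]-q[2])[:2])
# rim outer top corners
print(back('w5',np.array([[153,4],[388,5],[169,261],[373,260]])*1.18,18))
# plate front corners
q=back('w5',np.array([[199,13],[335,14],[211,306],[325,304]])*1.18,170.8); print(q,np.linalg.norm(q[0]-q[1]),q.mean(0))
o=ctrl.get_obs(); print(o['ee_pos'],np.arctan2(o['orientation'][1],o['orientation'][0])*2)
E
```

```text
60 [613.8 257.3 574.3 108.8 564.  272.2 524.6 121.7] c [569.2 190. ] len 153.7193769874463 155.50958844324722 sep 51.650208522772736 yaw -0.2717007135190333 -0.2599990939887704
60 [ -39.5 -148.6] [ -39.3 -150.4]
62 [613.6 256.8 574.4 109.4 564.2 271.5 525.2 122.2] c [569.4 190. ] len 152.5034642191604 154.27951518973362 sep 51.2416578946201 yaw -0.27170071351903263 -0.25999909398877036
62 [ -39.2 -147.4] [ -39.  -149.3]
64 [613.5 256.2 574.6 110.  564.4 270.8 525.7 122.7] c [569.5 190. ] len 151.28755145087445 153.04944193621998 sep 50.83310726646735 yaw -0.2717007135190331 -0.25999909398877047
64 [ -38.9 -146.2] [ -38.7 -148.1]
[[694.3 250.3  18. ]
 [648.3  76.5  18. ]
 [491.  304.   18. ]
 [445.7 127.3  18. ]]
[[633.1 202.  170.8]
 [620.1 153.7 170.8]
 [517.6 232.2 170.8]
 [505.7 182.8 170.8]] 50.001047405116324 [569.1 192.7 170.8]
[523.9 204.3 164.3] -0.2553364316928
```

Emit:
apply_moves:
  series:
    - [[0,0.2,1,0,0,0,0.3],[0,0,2,0,0,0,0.3],[0,0,2,0,0,0,0.3],[0,0,2,0,0,0,0.3],[0,0,1,0,0,0,0.3],[0,0,0.6,0,0,0,0.3],[0,0,0.3,0,0,0,0.3],[0,0,0,0,0,0,0.3],[0,0,0,0,0,0,0.3]]

```text
t: 17.35
ee_pos: [524.0, 202.6, 76.0]
orientation: [-3.115, 0.402, -0.002]
ft_force: [-0.4, 0.3, -0.0]
width: 49.3
```

Emit:
apply_moves:
  series:
    - [[0,0,0.1,0,0,0,0.3],[0,0,0.1,0,0,0,0.3],[0,0,0,0,0,0,0.3]]

```text
t: 17.65
ee_pos: [523.6, 202.4, 73.5]
orientation: [-3.116, 0.402, -0.0]
ft_force: [-0.0, 0.8, 0.3]
width: 49.3
```

Emit:
apply_moves:
  series:
    - [[0,0,0.1,0,0,0,0.3],[0,0,0.05,0,0,0,0.3],[0,0,0,0,0,0,0.3]]

```text
t: 17.95
ee_pos: [523.5, 202.4, 71.8]
orientation: [3.116, -0.402, -0.0]
ft_force: [-0.6, 0.5, -1.2]
width: 49.1
```

Emit:
apply_moves:
  series:
    - [[0,0,0.1,0,0,0,0.3],[0,0,0.05,0,0,0,0.3],[0,0,0,0,0,0,0.3]]

```text
t: 18.25
ee_pos: [523.5, 202.4, 70.3]
orientation: [3.116, -0.402, -0.0]
ft_force: [0.9, 0.3, -0.6]
width: 49.2
```

Emit:
apply_moves:
  series:
    - [[0,0,0.1,0,0,0,0.3],[0,0,0,0,0,0,0.3]]

```text
t: 18.45
ee_pos: [523.5, 202.4, 69.2]
orientation: [3.116, -0.402, -0.0]
ft_force: [0.0, 0.8, -0.1]
width: 49.0
```

Emit:
apply_moves:
  series:
    - [[0,0,0.1,0,0,0,0.3],[0,0,0,0,0,0,0.3]]

```text
t: 18.65
ee_pos: [523.5, 202.4, 68.3]
orientation: [3.116, -0.402, -0.0]
ft_force: [-0.5, 1.0, 0.0]
width: 49.6
```

Emit:
apply_moves:
  series:
    - [[0,0,0.07,0,0,0,0.3],[0,0,0,0,0,0,0.3]]

```text
t: 18.85
ee_pos: [523.5, 202.4, 67.6]
orientation: [3.116, -0.402, -0.0]
ft_force: [-0.1, -0.1, -0.0]
width: 49.4
```

Emit:
apply_moves:
  series:
    - [[0,0,0.05,0,0,0,0.3],[0,0,0,0,0,0,0.3]]

```text
t: 19.05
ee_pos: [523.5, 202.4, 67.1]
orientation: [3.116, -0.402, -0.0]
ft_force: [-0.5, 0.4, -0.6]
width: 49.5
```

Emit:
apply_moves:
  series:
    - [[0,0,0.04,0,0,0,0.3],[0,0,0,0,0,0,0.3]]

```text
t: 19.25
ee_pos: [523.5, 202.4, 66.7]
orientation: [3.116, -0.402, -0.0]
ft_force: [0.2, 0.2, -0.3]
width: 49.1
```

Emit:
apply_moves:
  series:
    - [[0,0,0.05,0,0,0,0.3],[0,0,0,0,0,0,0.3]]

```text
t: 19.45
ee_pos: [523.5, 202.4, 66.2]
orientation: [3.116, -0.402, -0.0]
ft_force: [0.1, 0.2, -1.1]
width: 49.4
```

Emit:
apply_moves:
  series:
    - [[0,0,0.04,0,0,0,0.3],[0,0,0,0,0,0,0.3]]

```text
t: 19.65
ee_pos: [523.5, 202.4, 65.8]
orientation: [3.116, -0.402, -0.0]
ft_force: [-0.3, 0.2, -0.1]
width: 49.2
```

```bash
python3 - <<'E'
from h import *
grab('wrist','w6'); grab('scene','c6'); grab('side','s6')
a=cv2.imread('pics/w6.png');b=cv2.imread('pics/c6.png');c=cv2.imread('pics/s6.png')
cv2.imwrite('pics/m6.png',np.vstack([cv2.resize(a[60:320,120:520],(600,390)),np.hstack([cv2.resize(b[220:330,340:460],(300,210)),cv2.resize(c[280:410,210:360],(300,210))])]))
E
```

```text
(no output)
```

View pics/m6.png

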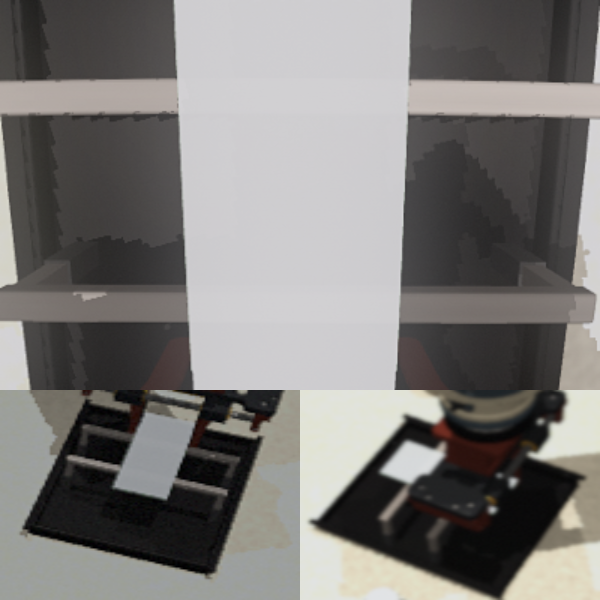

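The plate is above both bars and square to them. In the crop, the far bar's upper edge is at row 80 and the near bar's at 286. I'll estimate the bar height from their spacing and length.

```bash
python3 - <<'E'
from h import *
a=cv2.imread('pics/w6.png').mean(2)
# bar rows at columns beside the plate
for c in (190,220,430,460):
    g=np.diff(cv2.GaussianBlur(a,(3,3),0)[:,c]); rows=[(int(r),int(g[r])) for r in range(100,290) if abs(g[r])>12]; print(c,rows)
for r in(258,262,266): print(r,[int(v) for v in a[r,100:140:2]],[int(v) for v in a[r,500:540:2]])
for z in range(58,72,2):
    q=back('w6',[[220,60+80/1.5],[220,60+286/1.5],[450,60+80/1.5],[450,60+286/1.5]],z)
    d=lambda i,j:abs((q[j]-q[i])[:2]@[np.cos(.26),-np.sin(.26)])
    e=back('w6',[[120,262],[517,263]],z); print(z,d(0,1),d(2,3),np.linalg.norm(e[0]-e[1]))
E
```

```text
190 [(111, 22), (112, 43), (113, 26), (133, -15), (134, -26), (135, -37), (136, -26), (249, 15), (253, 15), (254, 24), (256, -12), (273, -24), (274, -27)]
220 [(111, 29), (112, 33), (113, 16), (133, -13), (134, -32), (135, -42), (136, -15), (249, 12), (254, 12), (273, -21), (274, -26)]
430 [(112, 29), (113, 45), (114, 25), (134, -14), (135, -32), (136, -43), (137, -24), (255, 13), (274, -20), (275, -27)]
460 [(112, 21), (113, 48), (114, 37), (115, 13), (134, -16), (135, -26), (136, -33), (137, -35), (250, 12), (255, 14), (274, -24), (275, -25)]
258 [206, 206, 207, 208, 208, 208, 207, 209, 128, 125, 125, 124, 124, 124, 122, 123, 122, 122, 121, 121] [124, 122, 144, 144, 145, 145, 145, 146, 140, 207, 209, 209, 209, 211, 212, 212, 212, 212, 211, 211]
262 [209, 208, 207, 207, 208, 208, 208, 208, 147, 125, 126, 125, 125, 123, 123, 123, 122, 121, 121, 120] [124, 123, 146, 145, 145, 145, 145, 146, 133, 209, 209, 209, 210, 212, 212, 212, 210, 211, 210, 211]
266 [208, 209, 207, 206, 207, 208, 208, 208, 178, 124, 125, 125, 124, 123, 122, 123, 122, 121, 122, 122] [130, 131, 143, 143, 143, 142, 143, 144, 154, 210, 208, 209, 210, 211, 210, 211, 211, 211, 212, 212]
58 50.92167627810388 51.13319279889084 156.648201011504
60 50.270678253358234 50.479490683327626 154.64556329625037
62 49.61968022861238 49.8257885677644 152.64292558099677
64 48.96868220386662 49.172086452201185 150.6402878657431
66 48.31768417912087 48.51838433663797 148.63765015048946
68 47.66668615437512 47.86468222107476 146.63501243523586
70 47.015688129629254 47.21098010551153 144.63237471998215
```

Emit:
apply_moves:
  series:
    - [[0,0,0.06,0,0,0,0.3],[0,0,0,0,0,0,0.3]]

```text
t: 20.0
ee_pos: [523.5, 202.4, 65.2]
orientation: [3.116, -0.402, -0.0]
ft_force: [0.1, 0.2, -0.9]
width: 49.4
```

Emit:
apply_moves:
  series:
    - [[0,0,0.05,0,0,0,0.3],[0,0,0,0,0,0,0.3]]

```text
t: 20.2
ee_pos: [523.5, 202.4, 64.7]
orientation: [3.116, -0.402, -0.0]
ft_force: [-0.5, -0.1, -0.4]
width: 49.3
```

Emit:
apply_moves:
  series:
    - [[0,0,0.04,0,0,0,0.3],[0,0,0,0,0,0,0.3]]

```text
t: 20.4
ee_pos: [523.5, 202.4, 64.3]
orientation: [3.116, -0.402, -0.0]
ft_force: [0.1, -0.5, -0.5]
width: 49.2
```

Emit:
apply_moves:
  series:
    - [[0,0,0.04,0,0,0,0.3],[0,0,0,0,0,0,0.3]]

```text
t: 20.6
ee_pos: [523.5, 202.4, 63.9]
orientation: [3.116, -0.402, -0.0]
ft_force: [-0.2, -0.2, -0.4]
width: 49.2
```

Emit:
apply_moves:
  series:
    - [[0,0,0.04,0,0,0,0.3],[0,0,0,0,0,0,0.3]]

```text
t: 20.8
ee_pos: [523.6, 202.4, 63.6]
orientation: [-3.116, 0.402, -0.0]
ft_force: [-0.5, -0.2, 0.2]
width: 49.3
```

Emit:
apply_moves:
  series:
    - [[0,0,0.03,0,0,0,0.3],[0,0,0,0,0,0,0.3]]

```text
t: 21.0
ee_pos: [523.6, 202.4, 63.4]
orientation: [-3.116, 0.402, -0.0]
ft_force: [-0.6, -0.7, 2.3]
width: 49.7
```

Emit:
apply_moves:
  series:
    - [[0,0,0.015,0,0,0,0.3],[0,0,0,0,0,0,0.3]]

```text
t: 21.2
ee_pos: [523.6, 202.4, 63.3]
orientation: [-3.116, 0.402, -0.0]
ft_force: [-0.3, -0.5, 3.3]
width: 49.2
```

Emit:
apply_moves:
  series:
    - [[0,0,0,0,0,0,0.3]]

```text
t: 21.3
ee_pos: [523.6, 202.4, 63.3]
orientation: [-3.116, 0.402, -0.0]
ft_force: [-1.2, -0.2, 2.9]
width: 49.0
```

Emit:
apply_moves:
  series:
    - [[0,0,0,0,0,0,0.58],[0,0,0,0,0,0,0.6],[0,0,0,0,0,0,0.65],[0,0,0,0,0,0,0.7],[0,0,0,0,0,0,0.8],[0,0,0,0,0,0,0.8],[0,0,0,0,0,0,0.8],[0,0,0,0,0,0,0.8]]

```text
t: 22.1
ee_pos: [523.5, 202.4, 63.1]
orientation: [3.116, -0.402, -0.0]
ft_force: [-0.1, 0.4, -0.6]
width: 70.4
```

Emit:
apply_moves:
  series:
    - [[0,0,-0.5,0,0,0,0.8],[0,0,-1.5,0,0,0,0.8],[0,0,-3,0,0,0,0.8],[0,0,-4,0,0,0,0.8],[0,0,-4,0,0,0,0.8],[0,0,-2,0,0,0,0.8],[0,0,0,0,0,0,0.8],[0,0,0,0,0,0,0.8]]

```text
t: 22.9
ee_pos: [523.4, 202.4, 213.8]
orientation: [-3.115, 0.402, -0.002]
ft_force: [-0.1, 0.2, -0.6]
width: 69.9
```

```bash
python3 - <<'E'
from h import *
grab('wrist','w7'); grab('scene','c7')
a=cv2.imread('pics/w7.png');b=cv2.imread('pics/c7.png')
cv2.imwrite('pics/m7.png',np.vstack([a[:330],cv2.resize(b[220:330,340:500],(640,240))[:, :]]))
E
```

```text
(no output)
```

View pics/m7.png

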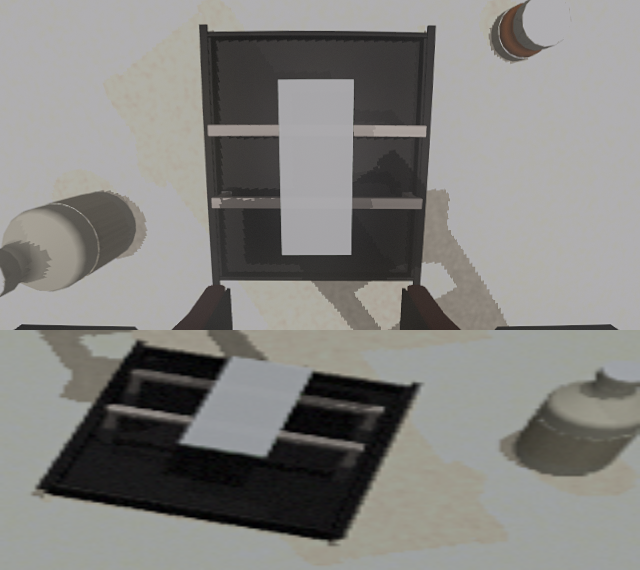

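The plate lies across both bars: its corners are (278,80), (353,80), (282,254), (352,254), and the bars are at rows 130 and 202. I'll check the centring before handing in.

```bash
python3 - <<'E'
from h import *
p=back('w7',[[278,80],[353,80],[282,254.5],[352,254.5]],69); b=back('w7',[[208,130.5],[426,131],[211.5,202.5],[422,203]],66)
x=np.array([np.cos(.26),-np.sin(.26)]); y=np.array([-x[1],x[0]])
d=(p.mean(0)-b.mean(0))[:2]; f=(p[:2].mean(0)-p[2:].mean(0))[:2]
print('dx,dy',d@x,d@y,'len',np.linalg.norm(f),'yaw',np.arctan2(f[1],f[0]),'bar',b[0]-b[1],np.linalg.norm(b[0]-b[1]))
s=(b[:2].mean(0)-b[2:].mean(0)); print('baryaw',np.arctan2(s[1],s[0])); print(ctrl.get_obs()['ft_force']); 
if abs(d@x)<8 and abs(d@y)<8: ctrl.close_job(); print('handed in')
E
```

```text
dx,dy -2.5187796102223077 0.4236024727745692 len 119.38190777342314 yaw -0.24841365526380887 bar [ 38.25928483 144.13053561   0.        ] 149.12204455570807
baryaw -0.2602807485426889
[-0.10971088  0.06915456  0.25488231]
the job is handed in; nothing more can be done
handed in
```

The plate is lying flat across both tray bars, let go, and I have handed in the job; it reports no verdict, so these are my own readings.

- **Slide:** I pressed at about 5 to 6.5 N, slightly over the 3 to 5 N aimed for but below the 10 N limit. The plate's centre stopped about 21 mm inside the stage edge, so about 39 mm overhung. Touching the plate at two points gave a deck slant of about 0.018 rad; the camera fit had said 0.032, and I went by feel.
- **Carry and set down:** I gripped the plate across its width at the overhanging end and lowered it in steps of 1 mm or less. It met the bars at about 2 to 3 N before I released it.
- **Final check in the wrist view:** The plate's centre is about 2.5 mm off along the tray's x and 0.4 mm along y. It is square to within about 0.015 rad, and the gripper is clear.
- **Disagreements:** The scene and side cameras put the bars 2 to 4 mm lower than contact and the wrist view did, and the tray centre about 3 mm off the wrist view's.
- **Not measured:** I did not measure the tilt on the bars; it looks flat. The jar and bottle look undisturbed in the last picture. The rack was not in that picture, and nothing went near it.

Time used was about 23 s of the 72 s.

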